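Fetch the copper wire from under the tape roll on the spindle stand

ROBOT

A 6-joint arm with a two-finger parallel gripper is mounted at the origin on the work surface. World frame = base frame: x ahead of the robot, y to its left, z up, the work surface at z = 0. Lengths are in mm, angles in rad, forces in N, time in s.
With the tool pointing down it reaches from about 225 to 725 mm from the base axis. Payload 3.1 kg.
Tool frame: the origin (TCP) lies on the centre line of the jaws, within the pads' length; the fingertips stand 17 mm ahead of it and the grasp point (between the pads) lies 2 mm behind it (bot.finger_overhang is the distance from the TCP to the fingertips, in mm); z points along the fingers, y is the line along which they close (so a half turn about z gives the same grasp; the last joint's range is limited). The gripper opens to 85 mm and grips with 20 to 120 N. Pads are 22 mm wide; open, the fingers measure 114 mm over their backs; the gripper's body (76 mm by 85 mm) begins 54 mm behind the grasp point. The pads swing forward as they close: fully open they stand 13 mm farther back than shut.
Start: joints at [-1.375, 0.048, 0.099, 1.622, 0, 1.443], TCP at [167.025, -497.715, 248.312] pointing down, gripper open.
Joint ranges: [-2.91, 2.91], [-0.99, 1.94], [-1.21, 1.42], [-2.12, 2.29], [-1.49, 1.47], [-3.14, 3.14]. Speed limits (rad/s): [2.79, 2.79, 3.14, 3.14, 3.14, 3.14].

INTERFACE

Orientations are given as a 3x3 rotation matrix whose columns are the frame's x, y, z axes.
In Python, from cell import bot, cams gives the robot as it stands.
- The arm moves only by the tool arm_command, never from a script. Its arguments are lists of equal length, an entry for each row: "xyz": the shift along the world's x, y, z each as a share of 25 mm, from -1 to 1, a list of three; "rot": the turn, a rotation vector about the world's x, y, z each as a share of 0.1 rad, from -1 to 1, a list of three. In form: {"xyz": [[dx, dy, dz], ...], "rot": [[wx, wy, wz], ...]}. A call has 1 to 5 rows; each row shifts and turns the commanded pose from where the row before left it; what a row does not reach is not made up. A row lasts 1/8 s, in which the tool goes at most 62.5 mm and 10.7 degrees, less where a joint would pass 70% of its speed; a pose out of reach is approached as far as the arm can. A call with a number of a shift or a turn outside -1 to 1 is refused whole. A call with a gripper value outside its range is refused whole. "fingers" is the opening, from 0 (shut) to 1 (fully open), set as the call begins (left out, the last holds). The fingers move at their own pace and stop on an object; "force" is the grip in N (left out, the last holds). Time passes only in rows, so rows that do not move let the fingers close. It gives the time, the measured TCP pose, the force, the opening and the grip force at its end, in the units of the state.
- bot.get_state(): the state, without advancing time (a new reading comes with each control period).
- cams.grab_frame(name): name is "side" or "top" or "wrist"; returns the picture (420x560x3 uint8, red, green, blue); there is no depth.
- cams.camera_params(name): a dict with "fov_y" (degrees; the focal length in pixels is half the picture's height over the tangent of half this angle, whatever the lens; pixels are square), "cx", "cy" (the principal point, pixels), "extrinsics" (4x4, takes a point from camera to world coordinates); the wrist camera has in their place "T_tool_cam" (4x4, takes a point from camera to tool coordinates, whose origin is the TCP and whose axes are the flange's). Camera axes: x right, y down, z forward; pixel columns grow to the right and rows downward; lengths in mm; the calibration is good to about 2 mm. A picture is of the moment at which its call begins: read the wrist's pose just before it. camera_params takes no time and is no camera call.
- bot.job_done(): hands the job in; it is judged then, once.
The state is a dict: "time": time; "q": joint angles; "qd": joint speeds; "effort": joint torques, N m; "ee_pos": TCP position; "tool_rot": TCP orientation; "ft_force": force on the tool from outside, world axes, zero at the start; "moment": the same for the moment, N m; "gripper_width": finger opening in mm; "grip_force": force on a finger pad.
Only numpy, scipy, OpenCV 4.12 (cv2) and the standard library are available. Lean on these libraries where they do the work, as an engineer would, in place of code of your own. Each camera call takes 0.05 s, during which the arm holds its last target. There are 200 camera calls.

TASK

On the spindle stand, a yellow tape roll sits on top of the copper wire spool. First slide the tape roll up off its post and set it down flat and wholly on the round cork mat, then slide the copper wire spool off and stand it upright on the floor of the blue tray; set both down rather than dropping them, and let go. Leave the other two wire spools on their posts, and do not disturb the paint bottle or the brush pot.

Things in the scene. Friction and masses are not known exactly. Their poses are not given: they have to be found in the camera images.
- stand: fixed wooden spindle stand; origin at the centre of its underside, z up. Base 90 (its x) x 280 (its y) x 12 mm thick. Three upright steel posts, 12 mm in diameter, at its y = -95, 0 and +95 mm (x = 0), tops 90 mm above the table
- copper_spool: loose copper wire spool with orange flanges, on one of the posts under the tape roll; flanges 56 mm in diameter, winding 52 mm, 40 mm high, bore 18 mm, 140 g; origin at the centre of its underside, z along its axis (up). On the stand its underside is 12 mm above the table
- tape_roll: loose yellow tape roll, 62 mm in diameter, 25 mm high, bore 22 mm, 60 g, lying on top of the copper spool with the post through it; origin at the centre of its underside, z along its axis (up)
- silver_spool: bystander: silver wire spool with grey flanges on another post, same size as the copper spool, origin at the centre of its underside
- green_spool: bystander: green wire spool with black flanges on another post, same size as the copper spool, origin at the centre of its underside
- mat: round cork mat fixed to the table, 120 mm in diameter, 5 mm thick; origin at the centre of its underside
- tray: shallow blue tray fixed to the table, 170 (its x) x 150 (its y) x 20 mm high, walls and floor 4 mm thick; origin at the centre of its underside; on either the left or the right of the stand, the mat on the other side
- paint_bottle: bystander: loose black paint bottle with a red label, 52 mm in diameter, 140 mm high, behind the stand; origin at the centre of its underside
- brush_pot: bystander: loose blue pot 68 mm in diameter and 95 mm high, full of brushes that reach up to 200 mm above the table within 40 mm of its axis, in front of the stand; origin at the centre of its underside
Mind the look-alikes: they are no part of the job. What is shaped like the tape_roll but purple or red is not meant.

How it is judged:
By the outcome, as a careful person would: the job done as asked, in the order asked, and still so for the second after the job is handed in, with the robot touching nothing.
It also fails if it takes over 59 s, if anything falls off the work surface, if the arm or the gripper's body presses on something with over 40 N, if the wrist force passes 120 N, or if a joint passes its speed limit or range.

## Working session

There is one attempt and no reset: what is moved stays moved. The work goes in short steps, Python scripts to look and compute and a tool call to move; the robot and the scene stay as the last step left them, time stands still between calls to the robot, and variables do not carry over. Pictures are saved under pics/ and viewed, at most 10 in all, crops included, and the job is handed in when it is done.

Besides the shell and the picture viewer there is one more tool, called after "Emit:" as a command line: name --argument value ..., lists and objects as JSON in quotes. arm_command: Moves the arm, as the interface text tells. Its arguments: {"type":"object","properties":{"xyz":{"type":"array"},"rot":{"type":"array"},"fingers":{"type":"number"},"force":{"type":"number"}},"required":["xyz","rot"]}

```bash
mkdir -p pics; ls; python3 - <<'E'
from cell import bot,cams
import cv2,numpy as np
s=bot.get_state();print(s['time'],s['ee_pos'],s['tool_rot'],s['gripper_width'])
ims=[]
for n in('side','top'):
    p=cams.camera_params(n);print(n,p['fov_y'],p['cx'],p['cy'],np.round(p['extrinsics'],3).tolist())
    im=cams.grab_frame(n);cv2.imwrite(f'pics/{n}0.png',im[:,:,::-1])
print(cams.camera_params('wrist'))
E
```

```text
pics
0.0 [ 166.89749159 -497.13526417  247.13341983] [[ 9.48041404e-01  3.18146630e-01 -4.66489578e-04]
 [ 3.18146837e-01 -9.48038633e-01  2.31094997e-03]
 [ 2.92970802e-04 -2.33928844e-03 -9.99997221e-01]] 85.31934820327203
side 43.792176037135846 286.5329596458847 214.26609233801108 [[-0.837, -0.444, 0.321, 226.312], [-0.548, 0.66, -0.514, 555.244], [0.016, -0.606, -0.795, 915.183], [0.0, 0.0, 0.0, 1.0]]
top 49.94463106916618 282.5618684294135 207.12002408850077 [[0.029, -0.996, 0.089, 476.325], [-0.999, -0.027, 0.03, -15.228], [-0.027, -0.09, -0.996, 977.975], [0.0, 0.0, 0.0, 1.0]]
{'fov_y': 67.98681677087698, 'cx': 276.55387538263756, 'cy': 209.05112065822536, 'T_tool_cam': array([[-4.46285064e-04, -9.56973941e-01, -2.90173528e-01,
         7.30850111e+01],
       [ 9.99999869e-01, -5.00254397e-04,  1.11813842e-04,
        -4.94304963e-01],
       [-2.52163516e-04, -2.90173440e-01,  9.56974039e-01,
        -1.25916082e+02],
       [ 0.00000000e+00,  0.00000000e+00,  0.00000000e+00,
         1.00000000e+00]])}
```

View pics/top0.png

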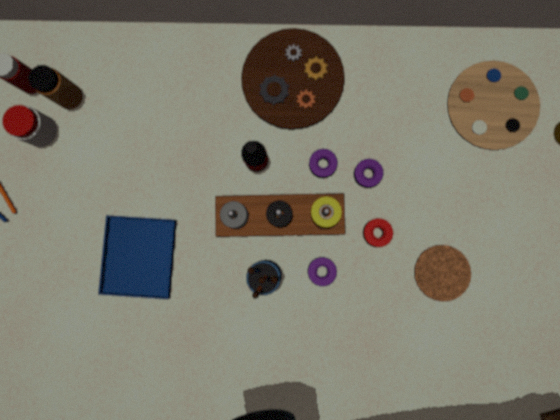

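View pics/side0.png

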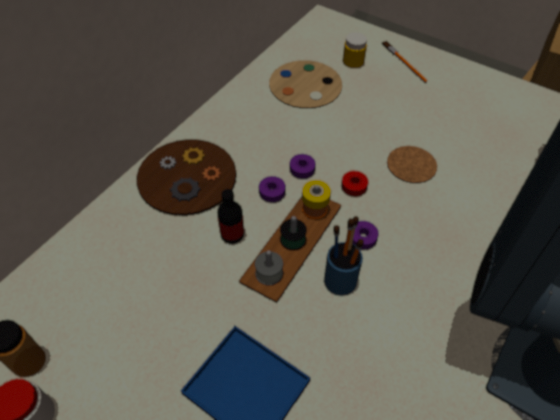

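The top view shows the yellow roll at (326,212) on the stand's right-hand post. The green/black spool is at (280,213), the grey one at (233,214), the mat at (442,272) and the tray at (138,256). The bottle is at (255,156) and the pot at (264,277).

The side view shows the yellow roll at (316,194), the mat at (412,164) and the tray at about (246,375).

Things that could be taken for the tape roll, by top pixel: yellow (326,212), purple (323,163), purple (368,173), purple (322,271) and red (378,233). I choose yellow at (326,212), the only yellow one and the one on a post. The crop below checks this.

```bash
cat > h.py <<'E'
from cell import bot,cams
import cv2,numpy as np
def cam(n,state=None):
    p=cams.camera_params(n); f=210/np.tan(np.radians(p['fov_y']/2))
    if n=='wrist':
        s=state or bot.get_state(); T=np.eye(4);T[:3,:3]=s['tool_rot'];T[:3,3]=s['ee_pos'];T=T@p['T_tool_cam']
    else: T=p['extrinsics']
    return f,p['cx'],p['cy'],np.array(T)
def ray(c,u,v):
    f,cx,cy,T=c; d=T[:3,:3]@np.array([(u-cx)/f,(v-cy)/f,1]); return T[:3,3],d/np.linalg.norm(d)
def plane(c,u,v,z):
    o,d=ray(c,u,v); return o+d*(z-o[2])/d[2]
def tri(*rs):
    A=sum(np.eye(3)-np.outer(d,d) for o,d in rs);b=sum((np.eye(3)-np.outer(d,d))@o for o,d in rs)
    x=np.linalg.solve(A,b); return x,max(np.linalg.norm(np.cross(x-o,d)) for o,d in rs)
def mask(im,lo,hi):
    m=cv2.inRange(cv2.cvtColor(im,cv2.COLOR_RGB2HSV),lo,hi); return cv2.morphologyEx(m,cv2.MORPH_OPEN,np.ones((3,3)))
def blobs(m,a=40):
    cs=[c for c in cv2.findContours(m,cv2.RETR_EXTERNAL,cv2.CHAIN_APPROX_NONE)[0] if cv2.contourArea(c)>a]
    return sorted(cs,key=cv2.contourArea,reverse=True)
def proj(c,X):
    f,cx,cy,T=c; q=T[:3,:3].T@(np.array(X)-T[:3,3]); return cx+f*q[0]/q[2],cy+f*q[1]/q[2]
E
python3 - <<'E'
from h import *
print(cams.camera_params('top').keys())
I={n:cv2.imread(f'pics/{n}0.png')[:,:,::-1].copy() for n in('top','side')}; C={n:cam(n) for n in I}
R=dict(yellow=((22,120,90),(34,255,255)),blue=((100,120,40),(125,255,255)),cork=((5,60,60),(20,255,255)))
for k,(lo,hi) in R.items():
    for n in I:
        for c in blobs(mask(I[n],lo,hi),120)[:6]:
            (u,v),(a,b),t=cv2.minAreaRect(c); print(k,n,(round(u),round(v)),(round(a),round(b)),round(t), 'z0',plane(C[n],u,v,0).round()[:2], 'corners' if k=='blue' else '', [plane(C[n],*q,20).round()[:2].tolist() for q in cv2.boxPoints(cv2.minAreaRect(c))] if k=='blue' else '')
a=cv2.resize(I['top'][170:290,210:410],(800,480),interpolation=2)[:, :400*2]; b=I['side'][160:300,230:410]
b=cv2.resize(b,(400,311));a=cv2.resize(a,(400,240))
o=np.zeros((311,800,3),np.uint8);o[:240,:400]=a;o[:,400:]=b;cv2.imwrite('pics/crop.png',o[:,:,::-1])
for n,u,v in(('top',254,155),('top',264,277),('top',322,271),('top',378,233),('top',216,196),('top',216,236),('top',345,193),('top',346,234)): print(n,u,v,plane(C[n],u,v,12).round())
print('tops of bottle/pot',plane(C['top'],248,152,140),plane(C['top'],265,276,95), [tri(ray(C['top'],326,211),ray(C['side'],316,186))])
E
```

```text
dict_keys(['fov_y', 'cx', 'cy', 'extrinsics'])
yellow top (326, 211) (30, 30) 90 z0 [558. -81.]  
yellow side (316, 190) (21, 28) 90 z0 [ 578. -132.]  
blue top (138, 257) (67, 79) 5 z0 [447. 325.] corners [[369.0, 392.0], [536.0, 388.0], [527.0, 243.0], [362.0, 249.0]]
blue side (245, 386) (99, 87) 35 z0 [449. 323.] corners [[529.0, 400.0], [539.0, 247.0], [358.0, 254.0], [363.0, 397.0]]
cork top (494, 105) (88, 91) 90 z0 [ 801. -443.]  
cork top (279, 215) (41, 130) 89 z0 [547.  20.]  
cork top (442, 272) (55, 55) 90 z0 [ 433. -331.]  
cork top (316, 68) (24, 23) 90 z0 [878. -51.]  
cork top (306, 98) (20, 19) 90 z0 [809. -30.]  
cork top (7, 199) (33, 6) 60 z0 [565. 627.]  
cork side (305, 84) (47, 72) 90 z0 [ 800. -440.]  
cork side (290, 243) (44, 122) 34 z0 [549.  24.]  
cork side (412, 164) (37, 50) 90 z0 [ 431. -332.]  
cork side (193, 155) (16, 22) 90 z0 [881. -61.]  
cork side (211, 172) (13, 18) 90 z0 [810. -41.]  
cork side (411, 66) (44, 5) 43 z0 [ 593. -672.]  
top 254 155 [675.  79.  12.]
top 264 277 [413.  49.  12.]
top 322 271 [429. -74.  12.]
top 378 233 [ 513. -191.   12.]
top 216 196 [583. 158.  12.]
top 216 236 [497. 155.  12.]
top 345 193 [ 597. -120.   12.]
top 346 234 [ 509. -123.   12.]
tops of bottle/pot [654.14265612  78.15212302 140.        ] [420.12007482  41.17360954  95.        ] [(array([550.14113606, -74.86765726,  89.23750952]), np.float64(0.34418342899823506))]
```

View pics/crop.png

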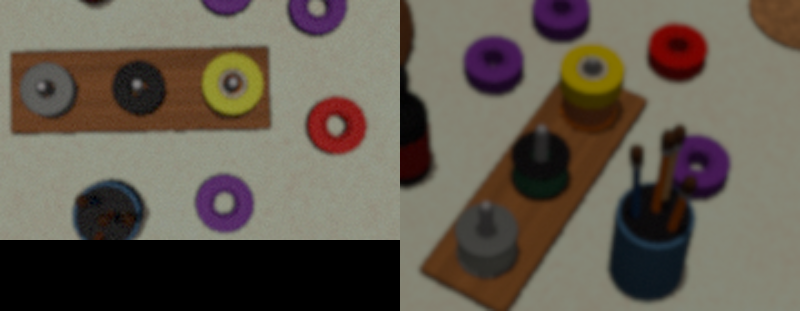

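The crop confirms it: the yellow roll (crop (232,82)/(592,72)) sits over an orange/copper spool on the −y post, at about (550,−75). I'm moving over it now.

Emit:
arm_command --xyz '[[0.9,1,0],[0.9,1,0],[0.9,1,0],[0.9,1,0],[0.9,1,0]]' --rot '[[0,0,0.75],[0,0,0.75],[0,0,0.75],[0,0,0.75],[0,0,0.75]]' --fingers 1 --force 30

```text
time: 0.72
ee_pos: [280.0, -371.6, 247.7]
tool_rot: [[0.764, 0.645, -0.0], [0.645, -0.764, 0.001], [0.0, -0.001, -1.0]]
ft_force: [1.3, -0.3, -0.5]
gripper_width: 85.7
grip_force: 0.0
```

Emit:
arm_command --xyz '[[0.9,1,0],[0.9,1,0],[0.9,1,0],[0.9,1,0],[0.9,1,0]]' --rot '[[0,0,0.75],[0,0,0.75],[0,0,0.75],[0,0,0.75],[0,0,0.75]]'

```text
time: 1.35
ee_pos: [392.4, -246.6, 247.8]
tool_rot: [[0.475, 0.88, -0.001], [0.88, -0.475, 0.001], [0.0, -0.001, -1.0]]
ft_force: [-0.2, 0.3, -0.0]
gripper_width: 85.2
grip_force: 0.0
```

Emit:
arm_command --xyz '[[0.9,1,0],[0.9,1,0],[0.9,1,0],[0.9,0.8,0],[0.9,0.2,0]]' --rot '[[0,0,0.75],[0,0,0.75],[0,0,0.75],[0,0,0.75],[0,0,0.75]]'

```text
time: 1.98
ee_pos: [505.0, -146.2, 247.8]
tool_rot: [[0.117, 0.993, -0.001], [0.993, -0.117, 0.001], [0.0, -0.001, -1.0]]
ft_force: [0.6, -0.4, 0.0]
gripper_width: 85.6
grip_force: 0.0
```

```bash
python3 - <<'E'
from h import *
import pickle
s=bot.get_state();im=cams.grab_frame('wrist');pickle.dump((s,im),open('w1.pkl','wb'))
print(bot.finger_overhang)
E
```

```text
17.0
```

Emit:
arm_command --xyz '[[0.9,1,0],[0.9,1,0],[0,0.84,0],[0,0,0],[0,0,0]]' --rot '[[0,0,0.4],[0,0,0.4],[0,0,0.37],[0,0,0],[0,0,0]]'

```text
time: 2.65
ee_pos: [548.9, -77.2, 248.4]
tool_rot: [[0.006, 1.0, -0.0], [1.0, -0.006, -0.001], [-0.001, -0.0, -1.0]]
ft_force: [-0.2, 0.4, -0.3]
gripper_width: 85.1
grip_force: 0.0
```

```bash
python3 - <<'E'
from h import *
import pickle
s=bot.get_state();im=cams.grab_frame('wrist');pickle.dump((s,im),open('w2.pkl','wb'))
W=[pickle.load(open(f'w{i}.pkl','rb')) for i in(1,2)]
cv2.imwrite('pics/w12.png',cv2.resize(np.hstack([w[1] for w in W]),(800,300))[:,:,::-1])
print(s['ee_pos'],s['tool_rot'][:2,:2].tolist())
for s,im in W:
    for c in blobs(mask(im,(22,120,60),(34,255,255)),200)[:3]: print(cv2.contourArea(c),cv2.fitEllipse(c),cv2.boundingRect(c))
E
```

```text
[548.8790047  -77.19126687 248.43966958] [[0.005726266836275821, 0.9999835706796604], [0.9999833700758393, -0.005726444283234994]]
3592.0 ((316.3260498046875, 112.17200469970703), (65.7340316772461, 69.61590576171875), 23.61162567138672) (283, 78, 67, 70)
2914.5 ((277.6358337402344, 189.52137756347656), (60.8152961730957, 61.085906982421875), 23.9700984954834) (247, 159, 62, 62)
```

View pics/w12.png

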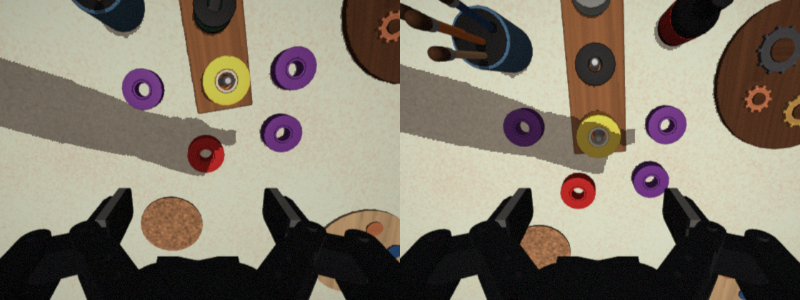

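The wrist views (left one, then right one, at 800/1120 scale) show the yellow roll at (226,80) in the left picture and (598,136) in the right. The jaws are at the bottom. Purple rolls are at (523,127), (665,125) and (650,180), and the red one at (578,190). All of them are clear of the jaw sweep. Next I triangulate the roll and the post.

```bash
python3 - <<'E'
from h import *
import pickle
W=[pickle.load(open(f'w{i}.pkl','rb')) for i in(1,2)]
R={'out':[], 'hole':[], 'mat':[]}
for i,(s,im) in enumerate(W):
    C=cam('wrist',s); m=mask(im,(20,110,30),(36,255,255))
    cs,h=cv2.findContours(m,cv2.RETR_CCOMP,cv2.CHAIN_APPROX_NONE)
    k=max(range(len(cs)),key=lambda j:cv2.contourArea(cs[j]) if h[0][j][3]<0 else 0)
    e=cv2.fitEllipse(cs[k]); hs=[cs[j] for j in range(len(cs)) if h[0][j][3]==k]; hh=max(hs,key=cv2.contourArea); eh=cv2.fitEllipse(hh)
    print(np.round(e[0]+e[1],1),np.round(eh[0]+eh[1],1))
    R['out'].append(ray(C,*e[0]));R['hole'].append(ray(C,*eh[0]))
    for z in(64.5,77): print(z,plane(C,*e[0],z).round(1),plane(C,*eh[0],z).round(1))
    print('size',max(e[1]),'->z',[round(np.linalg.norm(plane(C,e[0][0]+max(e[1])/2,e[0][1],z)-plane(C,e[0][0]-max(e[1])/2,e[0][1],z)),1) for z in(52,64,77)])
    for c in blobs(mask(im,(5,60,60),(20,255,255)),800):
        if len(c)>5:
            q=cv2.fitEllipse(c); print('brown',np.round(q[0]+q[1]),plane(C,*q[0],5).round(1))
for k in('out','hole'): print(k,tri(*R[k]))
E
```

```text
[316.4 112.2  66.3  70.2] [316.6 113.   32.5  34.2]
64.5 [550.3 -74.7  64.5] [550.4 -75.5  64.5]
77 [548.8 -74.7  77. ] [548.9 -75.4  77. ]
size 70.15296936035156 ->z [np.float64(69.2), np.float64(66.6), np.float64(63.8)]
brown [304.  72.  91. 185.] [547.2 -31.4   5. ]
brown [526.  50.  74. 127.] [785.6 -38.4   5. ]
brown [240. 313.  74.  86.] [ 431.7 -326.     5. ]
brown [517. 318.  49. 107.] [ 811.1 -378.9    5. ]
[277.6 189.4  61.3  61.8] [277.6 191.3  29.7  29.8]
64.5 [548.9 -76.3  64.5] [548.9 -78.3  64.5]
77 [548.9 -73.4  77. ] [548.9 -75.2  77. ]
size 61.81474685668945 ->z [np.float64(65.6), np.float64(63.2), np.float64(60.5)]
brown [510. 116. 120. 214.] [813.2  -6.5   5. ]
brown [273.  98.  90. 269.] [544.9  14.7   5. ]
brown [202. 343.  57.  67.] [ 440.3 -315.1    5. ]
brown [455. 405.  37.  44.] [ 818.8 -431.     5. ]
out (array([549.11460315, -74.57645775,  72.32705448]), np.float64(0.23995536074588616))
hole (array([548.94814503, -75.37745756,  76.45455104]), np.float64(0.03921496781740828))
```

Emit:
arm_command --xyz '[[0,0.08,-1],[0,0,-1],[0,0,-1],[0,0,-1],[0,0,-1]]' --rot '[[0,0,0],[0,0,0],[0,0,0],[0,0,0],[0,0,0]]'

```text
time: 3.32
ee_pos: [549.1, -75.8, 122.7]
tool_rot: [[0.007, 1.0, 0.0], [1.0, -0.007, -0.0], [-0.0, 0.0, -1.0]]
ft_force: [0.3, -0.4, -0.3]
gripper_width: 85.6
grip_force: 0.0
```

Emit:
arm_command --xyz '[[0,0,-1],[0,0,-0.7],[0,0,-0.5],[0,0,0],[0,0,0]]' --rot '[[0,0,0],[0,0,0],[0,0,0],[0,0,0],[0,0,0]]'

```text
time: 3.95
ee_pos: [550.2, -75.0, 69.3]
tool_rot: [[0.005, 1.0, 0.002], [1.0, -0.005, -0.0], [-0.0, 0.002, -1.0]]
ft_force: [-0.6, -0.5, -0.3]
gripper_width: 85.8
grip_force: 0.0
```

Emit:
arm_command --xyz '[[0,0,0],[0,0,0],[0,0,0],[0,0,0],[0,0,0]]' --rot '[[0,0,0],[0,0,0],[0,0,0],[0,0,0],[0,0,0]]' --fingers 0.45 --force 25

```text
time: 4.58
ee_pos: [550.4, -74.9, 69.5]
tool_rot: [[0.005, 1.0, 0.002], [1.0, -0.005, -0.0], [-0.0, 0.002, -1.0]]
ft_force: [-0.2, 0.5, 5.6]
gripper_width: 59.8
grip_force: 28.2
```

Emit:
arm_command --xyz '[[0,0,0.2],[0,0,0.6],[0,0,0.8],[0,0,0.8],[0,0,0.6]]' --rot '[[0,0,0],[0,0,0],[0,0,0],[0,0,0],[0,0,0]]'

```text
time: 5.2
ee_pos: [549.8, -74.8, 144.8]
tool_rot: [[0.005, 1.0, 0.001], [1.0, -0.005, -0.0], [-0.0, 0.001, -1.0]]
ft_force: [0.5, 0.3, 0.4]
gripper_width: 60.1
grip_force: 27.6
```

```bash
python3 - <<'E'
from h import *
s=bot.get_state();print(s['ee_pos'],s['gripper_width'],s['grip_force'],s['ft_force'])
a=cams.grab_frame('wrist');b=cams.grab_frame('side')
o=np.hstack([cv2.resize(a,(400,300)),cv2.resize(b[130:280,210:410],(400,300))]);cv2.imwrite('pics/lift.png',o[:,:,::-1])
E
```

```text
[549.79737424 -74.77749317 144.82473803] 60.1050252458258 27.582445750012994 [0.54244592 0.33264887 0.35757667]
```

View pics/lift.png

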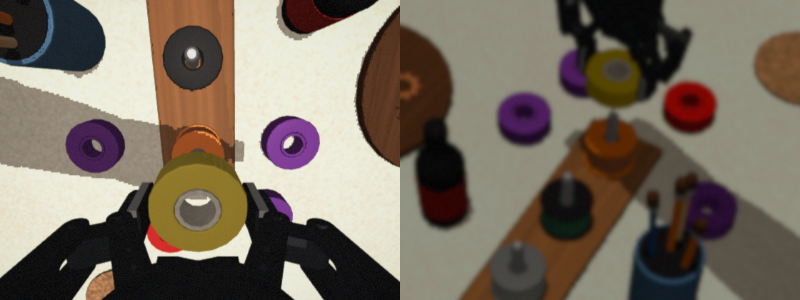

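The roll is in the jaws (wrist (197,208)). The copper spool stayed on its post (side crop (612,140)). I'm carrying the roll to the mat.

Emit:
arm_command --xyz '[[-0.3,-0.6,0],[-0.43,-0.93,0],[-0.43,-0.93,0],[-0.43,-0.93,0],[-0.43,-0.93,0]]' --rot '[[0,0,0],[0,0,0],[0,0,0],[0,0,0],[0,0,0]]'

```text
time: 5.92
ee_pos: [497.1, -183.9, 141.8]
tool_rot: [[0.006, 1.0, -0.003], [1.0, -0.006, 0.001], [0.001, -0.003, -1.0]]
ft_force: [0.6, -0.2, -0.8]
gripper_width: 60.1
grip_force: 27.6
```

Emit:
arm_command --xyz '[[-0.43,-0.93,-0.6],[-0.43,-0.93,-0.6],[-0.43,-0.93,-0.6],[-0.43,-0.93,-0.6],[-0.43,-0.93,-0.6]]' --rot '[[0,0,0],[0,0,0],[0,0,0],[0,0,0],[0,0,0]]'

```text
time: 6.55
ee_pos: [443.1, -299.7, 66.4]
tool_rot: [[0.006, 1.0, -0.002], [1.0, -0.006, 0.001], [0.001, -0.002, -1.0]]
ft_force: [-0.6, -0.2, -0.2]
gripper_width: 59.8
grip_force: 27.6
```

Emit:
arm_command --xyz '[[-0.43,-0.93,-0.6],[-0.1,-0.3,-0.2],[0,0,0],[0,0,0]]' --rot '[[0,0,0],[0,0,0],[0,0,0],[0,0,0]]'

```text
time: 7.05
ee_pos: [432.4, -329.3, 48.8]
tool_rot: [[0.004, 1.0, 0.001], [1.0, -0.004, 0.0], [0.0, 0.001, -1.0]]
ft_force: [0.0, 0.3, -0.4]
gripper_width: 59.9
grip_force: 27.6
```

```bash
python3 - <<'E'
from h import *
s=bot.get_state();print(s['ee_pos'],s['gripper_width'],s['grip_force'],s['ft_force'],s['q'])
ims={n:cams.grab_frame(n) for n in('wrist','side','top')}
for n,im in ims.items():
    C=cam(n,s)
    for c in blobs(mask(im,(20,110,30),(36,255,255)),100)[:1]: e=cv2.fitEllipse(c);print(n,np.round(e[0]+e[1],1),plane(C,*e[0],s['ee_pos'][2]-5))
    for c in blobs(mask(im,(5,60,50),(20,255,255)),300)[:6]: q=cv2.fitEllipse(c); print('brown',np.round(q[0]+q[1]),plane(C,*q[0],5).round(1)[:2])
a,b=ims['wrist'],ims['side'][100:250,310:510]
o=np.hstack([cv2.resize(a,(400,300)),cv2.resize(b,(400,300))]);cv2.imwrite('pics/mat.png',o[:,:,::-1])
E
```

```text
[ 432.41978699 -329.28070883   48.7603485 ] 59.932998091791134 27.58211878594011 [ 0.01311802  0.25987232 -0.37362996] [-7.74433920e-01  1.46922938e-01 -1.94565945e-01  1.22893468e+00
  4.04610360e-04  8.00676386e-01]
wrist [276.4 283.1 138.5 139.3] [ 431.27031746 -331.47800029   43.7603485 ]
brown [276. 214. 142. 201.] [ 431.1 -309.7]
brown [276. 280.  15.  34.] [ 431.2 -351.8]
side [415.1 151.4  24.9  28. ] [ 431.39456716 -328.7861263    43.7603485 ]
brown [185. 175.  71.  99.] [851.    2.7]
brown [291. 244.  45. 136.] [543.9  27.7]
brown [305.  84.  47.  73.] [ 795.9 -434.4]
brown [411. 166.  32.  52.] [ 426.8 -317.6]
brown [ 13. 348.  19.  46.] [839.8 499.2]
top [443.4 273.3  19.6  29.8] [ 433.62993226 -318.53358614   43.7603485 ]
brown [292.  78.  98. 101.] [8.526e+02 2.000e-01]
brown [493. 105.  88.  92.] [ 800.2 -440. ]
brown [280. 215.  45. 168.] [546.5  19.8]
brown [436. 273.  42.  54.] [ 432.9 -315. ]
```

View pics/mat.png

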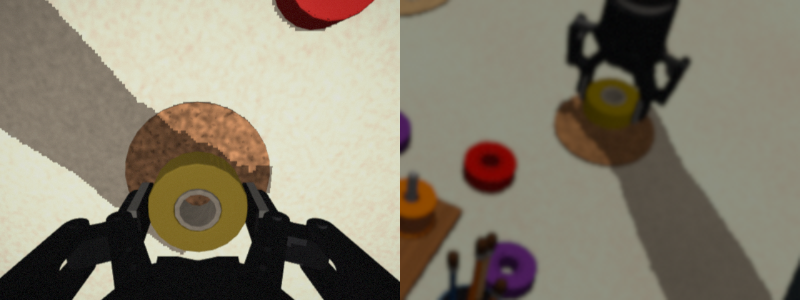

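The wrist view shows the roll (197,208) held level over the mat, whose far edge at (197,101) gives y≈−270, so its centre is about (432,−330). I'm lowering gently.

Emit:
arm_command --xyz '[[0,0,-0.4],[0,0,-0.4],[0,0,-0.1],[0,0,-0.05],[0,0,0]]' --rot '[[0,0,0],[0,0,0],[0,0,0],[0,0,0],[0,0,0]]'

```text
time: 7.82
ee_pos: [432.1, -329.8, 24.6]
tool_rot: [[0.005, 1.0, 0.0], [1.0, -0.005, -0.0], [-0.0, 0.0, -1.0]]
ft_force: [0.6, -0.4, -0.4]
gripper_width: 59.9
grip_force: 27.6
```

Emit:
arm_command --xyz '[[0,0,-0.05],[0,0,-0.05],[0,0,0]]' --rot '[[0,0,0],[0,0,0],[0,0,0]]'

```text
time: 8.2
ee_pos: [432.2, -330.0, 22.6]
tool_rot: [[0.005, 1.0, 0.001], [1.0, -0.005, -0.001], [-0.001, 0.001, -1.0]]
ft_force: [-1.5, -0.7, 2.2]
gripper_width: 59.6
grip_force: 27.8
```

Emit:
arm_command --xyz '[[0,0,-0.02],[0,0,0],[0,0,0],[0,0,0]]' --rot '[[0,0,0],[0,0,0],[0,0,0],[0,0,0]]' --fingers 1

```text
time: 8.7
ee_pos: [432.0, -329.7, 21.5]
tool_rot: [[0.005, 1.0, -0.0], [1.0, -0.005, 0.0], [0.0, -0.0, -1.0]]
ft_force: [-0.0, 0.3, -0.7]
gripper_width: 85.2
grip_force: 0.0
```

Emit:
arm_command --xyz '[[0,0,0.3],[0,0,0.8],[0,0,1],[0,0,1],[0,0,1]]' --rot '[[0,0,0],[0,0,0],[0,0,0],[0,0,0],[0,0,0]]'

```text
time: 9.32
ee_pos: [432.1, -329.8, 125.5]
tool_rot: [[0.005, 1.0, 0.001], [1.0, -0.005, -0.001], [-0.001, 0.001, -1.0]]
ft_force: [-0.3, 0.0, 0.1]
gripper_width: 85.6
grip_force: 0.0
```

Emit:
arm_command --xyz '[[0.43,0.93,1],[0.43,0.93,0.5],[0.43,0.93,0],[0.43,0.93,0],[0.43,0.93,0]]' --rot '[[0,0,0],[0,0,0],[0,0,0],[0,0,0],[0,0,0]]'

```text
time: 9.95
ee_pos: [486.2, -212.8, 162.4]
tool_rot: [[0.005, 1.0, 0.001], [1.0, -0.005, -0.001], [-0.001, 0.001, -1.0]]
ft_force: [0.0, 0.0, -1.1]
gripper_width: 85.3
grip_force: 0.0
```

```bash
python3 - <<'E'
from h import *
import pickle
s=bot.get_state();im=cams.grab_frame('wrist');pickle.dump((s,im),open('w3.pkl','wb'))
b=cams.grab_frame('side');t=cams.grab_frame('top')
for n,i in(('wrist',im),('side',b),('top',t)):
    C=cam(n,s)
    for c in blobs(mask(i,(20,110,30),(36,255,255)),100)[:1]: e=cv2.fitEllipse(c);print(n,np.round(e[0]+e[1],1),plane(C,*e[0],18),plane(C,*e[0],30))
    for c in blobs(mask(i,(5,60,50),(20,255,255)),300)[:6]: q=cv2.fitEllipse(c); print('brown',np.round(q[0]+q[1]),plane(C,*q[0],5).round(1)[:2])
    for c in blobs(mask(i,(5,170,100),(15,255,255)),60)[:6]: q=cv2.fitEllipse(c); print('orange',np.round(q[0]+q[1]),plane(C,*q[0],52).round(1)[:2])
o=np.hstack([cv2.resize(im,(400,300)),cv2.resize(b[100:250,310:510],(400,300))]);cv2.imwrite('pics/mat2.png',o[:,:,::-1])
E
```

```text
wrist [222.9 314.4  62.3  66. ] [ 430.50653937 -331.74378855   18.        ] [ 432.94478896 -323.16302054   30.        ]
brown [353.  46. 101. 136.] [548.7 -85.3]
brown [229. 302. 102. 105.] [ 435.1 -325.8]
brown [544. 333.  39.  57.] [ 774.5 -367.2]
brown [470. 407.  15.  37.] [ 712.8 -470.1]
orange [370.  26.  65.  86.] [548.8 -81.9]
side [413.5 158.4  25.2  27. ] [ 430.78225404 -331.65604553   18.        ] [ 428.04742258 -319.79358291   30.        ]
brown [185. 175.  72.  99.] [851.    2.6]
brown [291. 244.  45. 135.] [544.   27.5]
brown [305.  84.  47.  73.] [ 796.  -434.4]
brown [411. 164.  35.  48.] [ 430.1 -323.8]
brown [ 13. 348.  20.  46.] [839.1 499.6]
brown [292.  78.  99. 102.] [8.517e+02 2.000e-01]
brown [493. 105.  88.  92.] [ 800.2 -440.1]
brown [279. 215.  45. 168.] [546.6  20. ]
```

View pics/mat2.png

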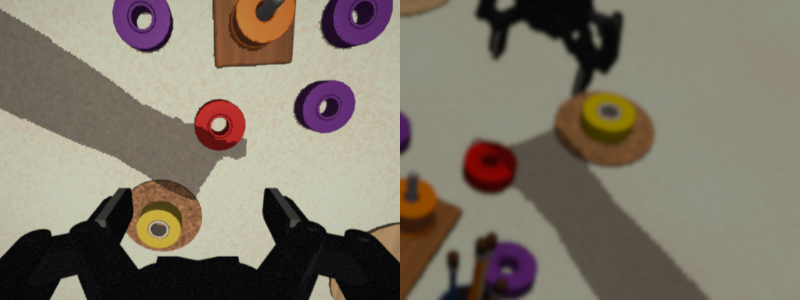

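The roll lies flat and centred on the mat (wrist (158,228), at about (431,−331)). Next is the copper spool.

Emit:
arm_command --xyz '[[0.42,0.92,0.5],[0.42,0.92,0.5],[0.42,0.92,0.5],[0.42,0.92,0.5],[0,0,0]]' --rot '[[0,0,0],[0,0,0],[0,0,0],[0,0,0],[0,0,0]]'

```text
time: 10.72
ee_pos: [528.8, -121.5, 213.2]
tool_rot: [[0.004, 1.0, 0.003], [1.0, -0.004, -0.001], [-0.001, 0.003, -1.0]]
ft_force: [-0.1, -0.9, -0.9]
gripper_width: 85.2
grip_force: 0.0
```

```bash
python3 - <<'E'
from h import *
import pickle
s=bot.get_state();im=cams.grab_frame('wrist');pickle.dump((s,im),open('w4.pkl','wb'))
E
```

Emit:
arm_command --xyz '[[0.42,0.92,0],[0.42,0.9,0],[0,0,0],[0,0,0]]' --rot '[[0,0,0],[0,0,0],[0,0,0],[0,0,0]]'

```text
time: 11.28
ee_pos: [548.2, -77.2, 211.0]
tool_rot: [[0.006, 1.0, -0.001], [1.0, -0.006, -0.001], [-0.001, -0.001, -1.0]]
ft_force: [-0.2, -0.0, 1.1]
gripper_width: 85.2
grip_force: 0.0
```

```bash
python3 - <<'E'
from h import *
import pickle
s=bot.get_state();im=cams.grab_frame('wrist');pickle.dump((s,im),open('w5.pkl','wb'))
print(s['ee_pos'],s['q'])
R=[]
for k in(4,5):
    s,im=pickle.load(open(f'w{k}.pkl','rb'));C=cam('wrist',s)
    m=mask(im,(5,170,60),(15,255,255)); c=blobs(m,300)[0]; e=cv2.fitEllipse(c); R.append(ray(C,*e[0]))
    print(np.round(e[0]+e[1],1),cv2.boundingRect(c),plane(C,*e[0],52).round(1)[:2],plane(C,*e[0],32).round(1)[:2])
print(tri(*R))
o=np.hstack([cv2.resize(pickle.load(open(f'w{k}.pkl','rb'))[1],(400,300)) for k in(4,5)]);cv2.imwrite('pics/sp.png',o[:,:,::-1])
E
```

```text
[548.15901076 -77.19243181 211.02603676] [-2.60521170e-01  1.18121312e-01  9.97341540e-02  1.55348736e+00
 -9.74038643e-04  1.31641305e+00]
[299.1 145.1  60.8  62. ] (269, 114, 62, 63) [548.9 -74.2] [550.4 -76.1]
[278.8 191.1  58.   62.4] (250, 160, 59, 63) [549.1 -72.1] [549.2 -76.9]
(array([549.47372197, -75.19754055,  39.73876813]), np.float64(0.3539001401540069))
```

View pics/sp.png

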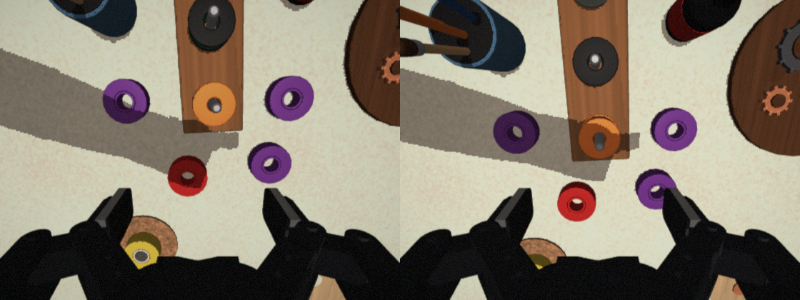

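The copper spool is at (214,104) in the left picture and (598,138) in the right, alone on its post with the posts and bystanders unmoved. It triangulates to (549.4,−75). I'm going down to TCP z≈46, which keeps the gripper body above the 90 mm post top.

Emit:
arm_command --xyz '[[0.05,0.09,-1],[0,0,-1],[0,0,-1],[0,0,-1],[0,0,-1]]' --rot '[[0,0,0],[0,0,0],[0,0,0],[0,0,0],[0,0,0]]'

```text
time: 11.95
ee_pos: [549.6, -74.9, 85.8]
tool_rot: [[0.007, 1.0, -0.0], [1.0, -0.007, -0.0], [-0.0, -0.0, -1.0]]
ft_force: [0.2, -0.4, -0.6]
gripper_width: 85.6
grip_force: 0.0
```

Emit:
arm_command --xyz '[[0,0,-0.8],[0,0,-0.5],[0,0,-0.3],[0,0,0],[0,0,0]]' --rot '[[0,0,0],[0,0,0],[0,0,0],[0,0,0],[0,0,0]]'

```text
time: 12.58
ee_pos: [550.7, -74.0, 47.5]
tool_rot: [[0.005, 1.0, 0.002], [1.0, -0.005, -0.0], [-0.0, 0.002, -1.0]]
ft_force: [0.6, -1.0, 0.0]
gripper_width: 85.5
grip_force: 0.0
```

Emit:
arm_command --xyz '[[0,0,0],[0,0,0],[0,0,0],[0,0,0],[0,0,0]]' --rot '[[0,0,0],[0,0,0],[0,0,0],[0,0,0],[0,0,0]]' --fingers 0.4 --force 30

```text
time: 13.2
ee_pos: [550.5, -73.8, 47.8]
tool_rot: [[0.005, 1.0, 0.001], [1.0, -0.005, -0.0], [-0.0, 0.001, -1.0]]
ft_force: [-1.4, 1.4, 4.9]
gripper_width: 54.2
grip_force: 31.0
```

Emit:
arm_command --xyz '[[0,0,0.2],[0,0,0.5],[0,0,0.8],[0,0,0.8],[0,0,1]]' --rot '[[0,0,0],[0,0,0],[0,0,0],[0,0,0],[0,0,0]]'

```text
time: 13.82
ee_pos: [549.6, -73.6, 129.5]
tool_rot: [[0.005, 1.0, -0.001], [1.0, -0.005, 0.0], [0.0, -0.001, -1.0]]
ft_force: [-0.0, -0.7, -1.1]
gripper_width: 53.8
grip_force: 31.9
```

Emit:
arm_command --xyz '[[0,0,1],[0,0,1],[0,0,1],[0,0,1],[0,0,0.8]]' --rot '[[0,0,0],[0,0,0],[0,0,0],[0,0,0],[0,0,0]]'

```text
time: 14.45
ee_pos: [550.2, -73.7, 250.7]
tool_rot: [[0.005, 1.0, 0.001], [1.0, -0.005, -0.0], [-0.0, 0.001, -1.0]]
ft_force: [-0.2, 0.0, -1.6]
gripper_width: 54.1
grip_force: 31.9
```

```bash
python3 - <<'E'
from h import *
s=bot.get_state();print(s['ee_pos'],s['ft_force'],s['q'])
ims={n:cams.grab_frame(n) for n in('wrist','side','top')}
R=[]
for n,im in ims.items():
    C=cam(n,s)
    for c in blobs(mask(im,(4,150,40),(16,255,255)),100)[:4]:
        e=cv2.fitEllipse(c);print(n,np.round(e[0]+e[1],1),plane(C,*e[0],s['ee_pos'][2]-15).round(1))
T=ims['top'];C=cam('top')
c=blobs(mask(T,(100,120,40),(125,255,255)),1000)[0]; r=cv2.minAreaRect(c);print(r,plane(C,*r[0],12))
E
```

```text
[550.22177854 -73.72890816 250.7471959 ] [-0.23151104  0.04438529 -1.56113727] [-2.54063742e-01  1.26418876e-01  1.87755262e-01  1.63076283e+00
  1.01326994e-04  1.32175880e+00]
wrist [506.  115.1 110.8 207.5] [ 6.491e+02 -3.000e-01  2.357e+02]
wrist [276.6 274.8 119.2 140.5] [549.2 -77.1 235.7]
wrist [273.7  91.3  88.1 196.1] [548.4   9.9 235.7]
wrist [82.4 51.8 12.9 78.8] [470.2  25.5 235.7]
side [185.5 176.7  71.1  96.4] [690.2 144.6 235.7]
side [289.5 246.3  42.9 125.4] [462.7 165.8 235.7]
side [ 21.9 355.6  36.5  42.2] [665.5 514.1 235.7]
side [319.8 132.8  27.2  35.5] [553.9 -78.3 235.7]
top [290.5  77.7  88.5  95.9] [ 7.634e+02 -2.000e-01  2.357e+02]
top [261.  215.   40.7  93.1] [528.6  42.  235.7]
top [466.6  94.4  11.1  12. ] [ 740.2 -295.3  235.7]
((137.134521484375, 256.61676025390625), (69.89335632324219, 77.44554138183594), 4.085616588592529) [447.49464715 322.91478822  12.        ]
```

Emit:
arm_command --xyz '[[-0.2,0.7,0],[-0.26,0.99,0],[-0.26,0.99,0],[-0.26,0.99,0],[-0.26,0.99,0]]' --rot '[[0,0,0],[0,0,0],[0,0,0],[0,0,0],[0,0,0]]'

```text
time: 15.22
ee_pos: [517.4, 44.8, 247.4]
tool_rot: [[0.004, 1.0, -0.003], [1.0, -0.004, 0.001], [0.001, -0.003, -1.0]]
ft_force: [0.7, -0.8, -1.3]
gripper_width: 54.1
grip_force: 31.9
```

Emit:
arm_command --xyz '[[-0.26,0.99,0],[-0.26,0.99,0],[-0.26,0.99,0],[-0.26,0.99,0],[-0.26,0.99,0]]' --rot '[[0,0,0],[0,0,0],[0,0,0],[0,0,0],[0,0,0]]'

```text
time: 15.85
ee_pos: [484.6, 168.2, 247.4]
tool_rot: [[0.004, 1.0, -0.003], [1.0, -0.004, -0.0], [-0.0, -0.003, -1.0]]
ft_force: [0.4, -0.5, -1.6]
gripper_width: 53.8
grip_force: 31.9
```

Emit:
arm_command --xyz '[[-0.26,0.99,0],[-0.26,0.99,-0.8],[-0.26,0.99,-1],[-0.26,0.99,-1],[-0.26,0.99,-1]]' --rot '[[0,0,0],[0,0,0],[0,0,0],[0,0,0],[0,0,0]]'

```text
time: 16.48
ee_pos: [451.7, 291.4, 151.7]
tool_rot: [[0.004, 1.0, -0.003], [1.0, -0.004, -0.001], [-0.001, -0.003, -1.0]]
ft_force: [-0.2, -0.3, -1.5]
gripper_width: 54.1
grip_force: 31.9
```

Emit:
arm_command --xyz '[[-0.26,0.95,-1],[0,0.2,-1],[0,0,-0.6],[0,0,0],[0,0,0]]' --rot '[[0,0,0],[0,0,0],[0,0,0],[0,0,0],[0,0,0]]'

```text
time: 17.1
ee_pos: [447.9, 319.0, 89.9]
tool_rot: [[0.006, 1.0, 0.001], [1.0, -0.006, 0.001], [0.001, 0.001, -1.0]]
ft_force: [0.1, 0.7, -0.7]
gripper_width: 54.1
grip_force: 32.0
```

```bash
python3 - <<'E'
from h import *
s=bot.get_state();print(s['ee_pos'],s['ft_force'],s['q'],s['gripper_width'])
a=cams.grab_frame('wrist');b=cams.grab_frame('side')
o=np.hstack([cv2.resize(a,(400,300)),cv2.resize(b[270:420,160:360],(400,300))]);cv2.imwrite('pics/tray.png',o[:,:,::-1])
C=cam('side')
for c in blobs(mask(b,(4,150,40),(16,255,255)),100)[:4]:
    e=cv2.fitEllipse(c);print(np.round(e[0]+e[1],1),plane(C,*e[0],s['ee_pos'][2]-15).round(1))
E
```

```text
[447.89758373 319.00837625  89.91270763] [ 0.134991    0.67143651 -0.69271446] [ 4.96914622e-01  1.35320305e-01 -1.23128173e-01  1.31118707e+00
  2.33841801e-05  2.07322755e+00] 54.07710206754221
[173.7 174.   59.7  81.6] [825.6  55.6  74.9]
[ 23.2 355.5  39.3  40.7] [767.8 503.1  74.9]
[284.9 276.6  14.1  64.1] [488.9 134.9  74.9]
[240.7 375.   19.8  35.1] [447.2 330.2  74.9]
```

View pics/tray.png

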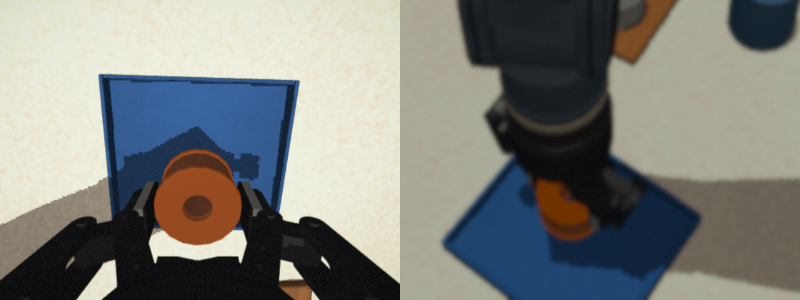

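The wrist view shows the spool (197,195) level and centred over the tray floor (walls at 100–298). I'm lowering it.

Emit:
arm_command --xyz '[[0,0,-0.7],[0,0,-0.7],[0,0,-0.3],[0,0,-0.1],[0,0,0]]' --rot '[[0,0,0],[0,0,0],[0,0,0],[0,0,0],[0,0,0]]'

```text
time: 17.82
ee_pos: [447.5, 319.0, 43.9]
tool_rot: [[0.005, 1.0, -0.0], [1.0, -0.005, -0.0], [-0.0, -0.0, -1.0]]
ft_force: [0.1, 0.2, -2.0]
gripper_width: 54.3
grip_force: 32.0
```

Emit:
arm_command --xyz '[[0,0,-0.08],[0,0,-0.04],[0,0,0]]' --rot '[[0,0,0],[0,0,0],[0,0,0]]'

```text
time: 18.2
ee_pos: [447.6, 319.1, 41.2]
tool_rot: [[0.005, 1.0, 0.0], [1.0, -0.005, 0.0], [0.0, 0.0, -1.0]]
ft_force: [0.1, -0.1, -0.3]
gripper_width: 54.0
grip_force: 32.0
```

Emit:
arm_command --xyz '[[0,0,-0.04],[0,0,-0.02],[0,0,0]]' --rot '[[0,0,0],[0,0,0],[0,0,0]]'

```text
time: 18.58
ee_pos: [447.6, 319.1, 39.9]
tool_rot: [[0.005, 1.0, 0.0], [1.0, -0.005, 0.0], [0.0, 0.0, -1.0]]
ft_force: [-0.3, -0.7, 1.5]
gripper_width: 54.2
grip_force: 32.1
```

Emit:
arm_command --xyz '[[0,0,-0.02],[0,0,0]]' --rot '[[0,0,0],[0,0,0]]'

```text
time: 18.82
ee_pos: [447.6, 319.1, 39.8]
tool_rot: [[0.005, 1.0, 0.0], [1.0, -0.005, 0.0], [0.0, 0.0, -1.0]]
ft_force: [-1.9, -0.2, 4.8]
gripper_width: 54.2
grip_force: 32.3
```

Emit:
arm_command --xyz '[[0,0,0],[0,0,0],[0,0,0],[0,0,0]]' --rot '[[0,0,0],[0,0,0],[0,0,0],[0,0,0]]' --fingers 1

```text
time: 19.32
ee_pos: [447.5, 319.0, 38.9]
tool_rot: [[0.005, 1.0, -0.0], [1.0, -0.005, -0.0], [-0.0, -0.0, -1.0]]
ft_force: [0.1, -0.4, 0.2]
gripper_width: 85.5
grip_force: 0.0
```

Emit:
arm_command --xyz '[[0,0,0.3],[0,0,0.8],[0,0,1],[0,0,1],[0,0,1]]' --rot '[[0,0,0],[0,0,0],[0,0,0],[0,0,0],[0,0,0]]'

```text
time: 19.95
ee_pos: [447.6, 319.1, 143.0]
tool_rot: [[0.005, 1.0, 0.001], [1.0, -0.005, 0.0], [0.0, 0.001, -1.0]]
ft_force: [1.6, 0.4, 0.7]
gripper_width: 85.3
grip_force: 0.0
```

Emit:
arm_command --xyz '[[0,0,1],[0,0,1],[0,0,0],[0,0,0]]' --rot '[[0,0,0],[0,0,0],[0,0,0],[0,0,0]]'

```text
time: 20.45
ee_pos: [447.3, 318.9, 190.9]
tool_rot: [[0.005, 1.0, -0.001], [1.0, -0.005, -0.0], [-0.0, -0.001, -1.0]]
ft_force: [-0.4, -0.3, -0.3]
gripper_width: 85.8
grip_force: 0.0
```

```bash
python3 - <<'E'
from h import *
s=bot.get_state();print(s['time'],s['ee_pos'],s['ft_force'],s['qd'],s['gripper_width'])
a=cams.grab_frame('wrist');b=cams.grab_frame('side');t=cams.grab_frame('top')
o=np.hstack([cv2.resize(a,(266,200)),cv2.resize(t,(267,200)),cv2.resize(b,(267,200))]);
o=np.vstack([np.hstack([cv2.resize(a,(400,300)),cv2.resize(b,(400,300))]),np.hstack([cv2.resize(t,(400,300)),cv2.resize(b[60:210,250:450],(400,300))])])
cv2.imwrite('pics/end.png',o[:,:,::-1])
C=cam('wrist',s);c=blobs(mask(a,(4,150,40),(16,255,255)),400)
for k in c[:3]: e=cv2.fitEllipse(k);print(np.round(e[0]+e[1],1),plane(C,*e[0],44).round(1))
E
```

```text
20.45 [447.29813281 318.93434859 190.88427125] [-0.37485469 -0.31374266 -0.26261284] [-0.00133997  0.01138406 -0.02520742  0.00078287  0.00119256 -0.00085509] 85.83190063407466
[277.1 197.3  58.9  63.2] [446.7 321.3  44. ]
[347.3 339.2  34.9  67.6] [519.6 167.1  44. ]
```

View pics/end.png

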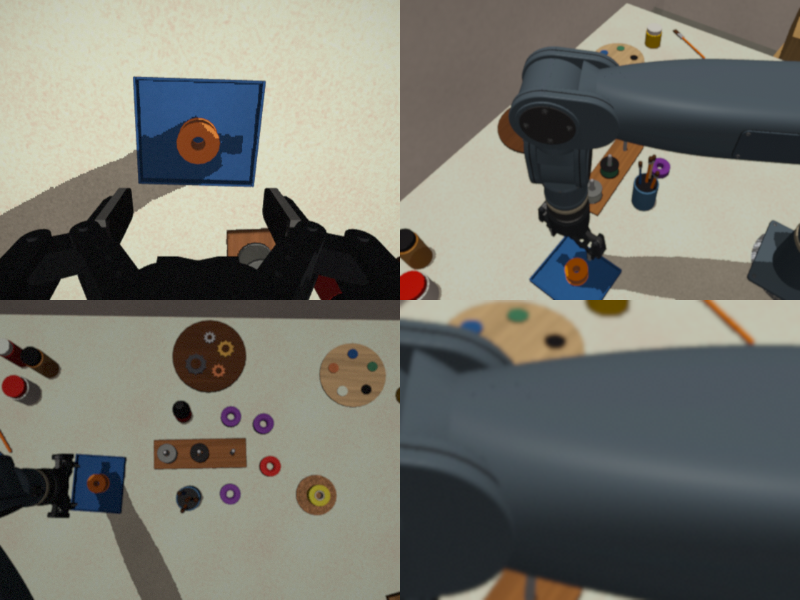

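The wrist view (197,142) shows the copper spool upright near the middle of the tray floor. The top view shows the roll on the mat (319,495), the grey and green spools on their posts, the third post empty, and the bottle (182,411) and pot (189,497) where they were. The arm is clear, so I'm handing in.

```bash
python3 -c "
from cell import bot
print(bot.job_done())"
```

```text
the job is handed in; nothing more can be done
None
```

The job is handed in at about 20 s of the 59 s allowed: the tape roll lies flat on the cork mat, the copper spool stands upright in the blue tray, and the last pictures show the other spools, bottle and pot where they were.

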